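Raise the bench magnifier and lock it

TASK

The magnifier with the blue knob stands too low for a dropper to get under its lens. Turn its knob anticlockwise (seen from above) as far as it goes to unlock it, pull it straight up to the top of its travel, then turn it back clockwise all the way so that it is locked there, and let go. Do not shift the magnifier with the yellow knob.

Things in the scene. Friction and masses are not known exactly. Their poses are not given: they have to be found in the camera images.
- blue_knob (a point): Centre of the round ribbed blue knob (38 mm diameter, 42 mm high, upright; grip it at any yaw) on the head to be raised; on the twist axis, 19 mm below the knob's top, 178 mm above the bench when low. The base is bolted down. A lens ring, 84 mm across, its top 34 mm below this point, stands out along this point's x, centre 110 mm from the axis, and swings with the knob.
- blue_slide (a joint): Height of the telescoping blue-knobbed head (0.2 to 0.45 kg) in m: 0 = down, 0.070 = upper stop. A red pin runs in a C-shaped slot: level legs at bottom and top, an upright channel between. Locked low, it has 6 mm of play. It can turn back at the top only when above 0.062, and rests at 0.062 once locked there. Let go unlocked, it sinks.
- blue_twist (a joint): Turn of the blue knob, head and lens about the upright axis in rad, growing anticlockwise seen from above: 0 = locked stop (lens points away from the robot, within 20 degrees), 1.13 (65 degrees) = unlocked stop. The head slides only beyond about 0.9. Light friction (0.03 N m); stays where left.
- yellow_lens (a point): Centre of the lens of the other magnifier, alike but with a yellow knob, to be left alone. 139 mm above the bench; its knob's axis is 110 mm from this point against this point's x axis, the knob's top 197 mm above the bench.

How it is judged:
By the outcome, as a careful person would: the job done as asked, in the order asked, and still so for the second after the job is handed in, with the robot touching nothing.
It also fails if it takes over 35 s, if anything falls off the work surface, if the arm or the gripper's body presses on something with over 40 N, if the wrist force passes 120 N, or if a joint passes its speed limit or range.

ROBOT

A 6-joint arm with a two-finger parallel gripper is mounted at the origin on the work surface. World frame = base frame: x ahead of the robot, y to its left, z up, the work surface at z = 0. Lengths are in mm, angles in rad, forces in N, time in s.
With the tool pointing down it reaches from about 275 to 750 mm from the base axis. Payload 10.2 kg.
Tool frame: the origin (TCP) lies at the centre of the arm's flange, where the gripper is bolted on; the fingertips stand ctrl.tip_reach ahead of it and the grasp point (between the pads) lies 155 mm ahead of it (ctrl.tip_reach is the distance from the TCP to the fingertips, in mm); z points along the fingers, y is the direction in which the jaws open and shut (so a half turn about z gives the same grasp; the last joint's range is limited). The gripper opens to 85 mm and grips with 20 to 120 N. Pads are 22 mm wide; open, the fingers measure 114 mm over their backs; the gripper's body (76 mm by 85 mm) begins 54 mm behind the grasp point. The pads swing forward as they close: fully open they stand 13 mm farther back than shut.
Start: joints at [-1.364, 0.313, 1.498, -0, 1.331, -0.223], TCP at [218.75, -477.264, 404.694] pointing down, gripper open.
Joint ranges: [-2.94, 2.94], [-0.97, 2.17], [0.19, 2.56], [-1.23, 4.37], [0.02, 3.11], [-2.88, 2.88]. Speed limits (rad/s): [2.39, 2.39, 3.01, 3.14, 3.14, 3.14].

INTERFACE

Orientations are given as a unit quaternion [w, x, y, z].
In Python, from rig import ctrl, viewer gives the robot as it stands.
- The arm moves only by the tool drive_tool, never from a script. Its argument "rows" is a list that holds one entry, the list of rows, each a list of 6 numbers: the shift along the world's x, y, z normalised to -1 to 1, where 1 is 0.1 m, then the turn, a rotation vector about the world's x, y, z normalised to -1 to 1, where 1 is 90 degrees. A call has 1 to 10 rows; each row is the pose to reach, as a shift and turn from the pose measured when the call began; what a row does not reach only later rows make up. A row lasts 1/8 s, in which the tool goes at most 62.5 mm and 10.7 degrees, less where a joint would pass 70% of its speed; a pose out of reach is approached as far as the arm can. A call with a number of a shift or a turn outside -1 to 1 is refused whole. A call with a gripper value outside its range is refused whole. "fingers" is the opening, from -1 (shut) to 1 (fully open), set as the call begins (left out, the last holds). The fingers move at their own pace and stop on an object; "force" is the grip in N (left out, the last holds). Time passes only in rows, so rows that repeat a pose let the fingers close. It gives the time, the measured TCP pose, the force and the opening at its end, in the units of the state.
- ctrl.sense(): the state, without advancing time (a new reading comes with each control period).
- viewer.capture(name): name is "side" or "top" or "wrist"; returns the picture (400x640x3 uint8, red, green, blue); there is no depth.
- viewer.calibration(name): a dict with "mtx" (3x3 intrinsics, pixels), "dist_coeffs" ([k1, k2, p1, p2, k3] as OpenCV has them; the pictures are not rectified), "extrinsics" (4x4, takes a point from camera to world coordinates). Camera axes: x right, y up, looking along -z (the intrinsics and any distortion apply to the point x, -y, -z); pixel columns grow to the right and rows downward; lengths in mm; the calibration is good to about 2 mm. A picture is of the moment at which its call begins: read the wrist's pose just before it. calibration takes no time and is no camera call; for the wrist camera it gives the pose at the moment of the call.
- ctrl.finish_job(): hands the job in, once; it reports no verdict.
The state is a dict: "time_s": time; "joints": joint angles; "dq": joint speeds; "tau": joint torques, N m; "eef_pos": TCP position; "ee_rot": TCP orientation; "force": force on the tool from outside, world axes, zero at the start; "wrist_torque": the same for the moment, N m; "grip_width": opening from 0.0 (shut) to 1.0 (fully open).
Only numpy, scipy, OpenCV 4.12 (cv2) and the standard library are available. Lean on these libraries where they do the work, as an engineer would, in place of code of your own. Each camera call takes 0.05 s, during which the arm holds its last target.

## Working session

There is one attempt and no reset: what is moved stays moved. The work goes in short steps, Python scripts to look and compute and a tool call to move; the robot and the scene stay as the last step left them, time stands still between calls to the robot, and variables do not carry over. Pictures are saved under pics/ and viewed, and the job is handed in when it is done.

Besides the shell and the picture viewer there is one more tool, called after "Request:" as name([rows], argument=value, ...), one row to a line, values as JSON. drive_tool: Moves the arm, as the interface text tells. Scaled input: -1 to 1 covers 0.1 m each way for a shift and 90 degrees each way for a turn. Its arguments: {"type":"object","properties":{"rows":{"type":"array","items":{"type":"array","items":{"type":"array","items":{"type":"number"}}}},"fingers":{"type":"number"},"force":{"type":"number"}},"required":["rows"]}

```bash
mkdir -p pics; ls; python3 - <<'E'
from rig import ctrl, viewer
import cv2, numpy as np
print(ctrl.sense(), ctrl.tip_reach)
for n in ("side","top","wrist"):
    c=viewer.calibration(n); print(n,np.round(c["mtx"],1).tolist(),c["dist_coeffs"],np.round(c["extrinsics"],3).tolist())
    im=viewer.capture(n); cv2.imwrite(f"pics/{n}0.png",im[:,:,::-1])
E
```

```text
pics
{'time_s': 0.0, 'joints': array([-1.36441322e+00,  3.13469139e-01,  1.49847107e+00,  3.16046071e-05,
        1.33098042e+00, -2.23373135e-01]), 'dq': array([-0.00028538, -0.00067641, -0.00139764, -0.00151306,  0.00245636,
        0.00059581]), 'tau': array([-3.56035940e-03, -4.12275660e+01, -2.59746069e+01, -3.45626195e-04,
        4.23746940e-03,  4.87172457e-06]), 'eef_pos': array([ 218.73668748, -477.21901724,  404.11233347]), 'ee_rot': array([-6.63834008e-04,  9.77002977e-01,  2.13224629e-01,  2.09875418e-05]), 'force': array([-0.52415792,  1.29194596, -0.06188922]), 'wrist_torque': array([ 0.01222886,  0.00043276, -0.02801342]), 'grip_width': 0.9992484749340348} 173.4
side [[467.7, 0.0, 315.5], [0.0, 467.7, 198.8], [0.0, 0.0, 1.0]] [0.01967632 0.         0.         0.         0.        ] [[0.997, 0.035, -0.065, 520.289], [-0.073, 0.643, -0.763, -826.171], [0.015, 0.765, 0.643, 819.712], [0.0, 0.0, 0.0, 1.0]]
top [[428.1, 0.0, 320.6], [0.0, 428.1, 205.7], [0.0, 0.0, 1.0]] [-0.0118729  0.         0.         0.         0.       ] [[-0.015, 0.99, -0.137, 462.61], [-0.999, -0.02, -0.032, -23.074], [-0.035, 0.137, 0.99, 1105.188], [0.0, 0.0, 0.0, 1.0]]
wrist [[294.8, 0.0, 319.9], [0.0, 294.8, 203.7], [0.0, 0.0, 1.0]] [-0.05330279  0.          0.          0.          0.        ] [[0.416, 0.876, 0.243, 280.215], [-0.909, 0.402, 0.11, -449.126], [-0.001, -0.266, 0.964, 373.604], [0.0, 0.0, 0.0, 1.0]]
```

View pics/side0.png

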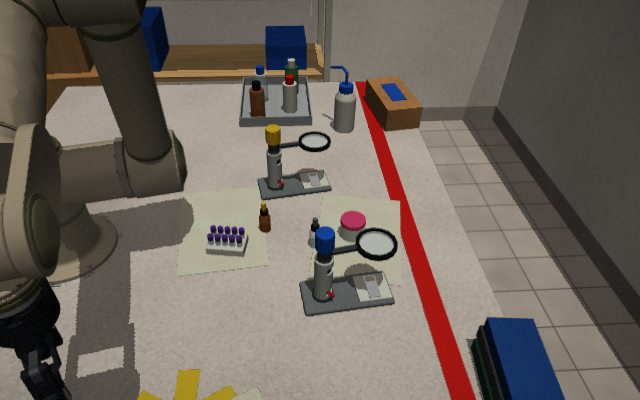

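View pics/top0.png

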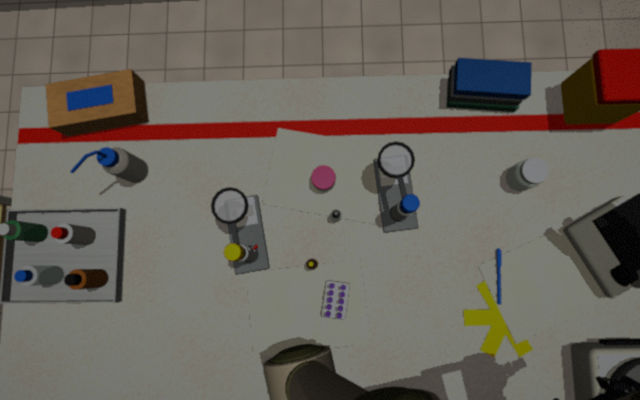

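View pics/wrist0.png

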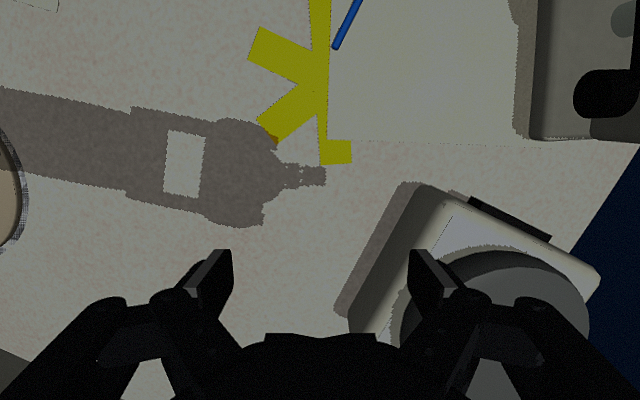

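Side view: the blue knob is at about (325,240), with its lens at (377,243) pointing away along +x. The yellow one is behind, at (273,135). Top view: blue knob at about (410,203), lens at (396,160). Next I'll triangulate.

```bash
cat > h.py <<'E'
from rig import ctrl, viewer
import cv2, numpy as np
def ray(n,uv,c=None):
    c=c or viewer.calibration(n); p=cv2.undistortPoints(np.array([[uv]],float),np.array(c["mtx"]),np.array(c["dist_coeffs"]))[0,0]
    E=np.array(c["extrinsics"]); d=E[:3,:3]@np.array([p[0],-p[1],-1]); return E[:3,3],d/np.linalg.norm(d)
def onz(r,z): o,d=r; return o+d*(z-o[2])/d[2]
def tri(a,b):
    (o1,d1),(o2,d2)=a,b; s=np.linalg.lstsq(np.c_[d1,-d2],o2-o1,rcond=None)[0]
    p,q=o1+s[0]*d1,o2+s[1]*d2; return (p+q)/2,np.linalg.norm(p-q)
def blobs(im,lo,hi,box=None,amin=30):
    m=cv2.inRange(cv2.cvtColor(im,cv2.COLOR_RGB2HSV),lo,hi)
    if box: k=np.zeros_like(m); k[box[1]:box[3],box[0]:box[2]]=1; m*=k
    n,l,s,c=cv2.connectedComponentsWithStats(m); return [(c[i],s[i]) for i in range(1,n) if s[i][4]>=amin],m
BL=((100,130,40),(125,255,255))
E
python3 - <<'E'
from h import *
S=cv2.imread("pics/side0.png")[:,:,::-1];T=cv2.imread("pics/top0.png")[:,:,::-1]
bs,_=blobs(S,*BL,(300,215,350,265));bt,_=blobs(T,*BL,(380,180,430,225))
print(bs,bt)
for n,im,c in(("s",S,(300,200,410,320)),("t",T,(365,130,430,240))):
    cv2.imwrite(f"pics/crop_{n}.png",cv2.resize(im[c[1]:c[3],c[0]:c[2],::-1],None,fx=5,fy=5,interpolation=cv2.INTER_NEAREST))
if bs and bt:
    print(tri(ray("side",bs[0][0]),ray("top",bt[0][0])))
    print(onz(ray("side",bs[0][0]),178),onz(ray("top",bt[0][0]),190))
E
```

```text
[(array([324.35966736, 239.87941788]), array([315, 227,  20,  28, 481], dtype=int32))] [(array([409.83950617, 202.72839506]), array([401, 194,  18,  19, 243], dtype=int32))]
(array([ 593.84213152, -187.25913131,  175.97842941]), np.float64(0.6807646230786757))
[ 593.26983342 -189.31939405  178.        ] [ 592.20035578 -184.78175261  190.        ]
```

View pics/crop_s.png

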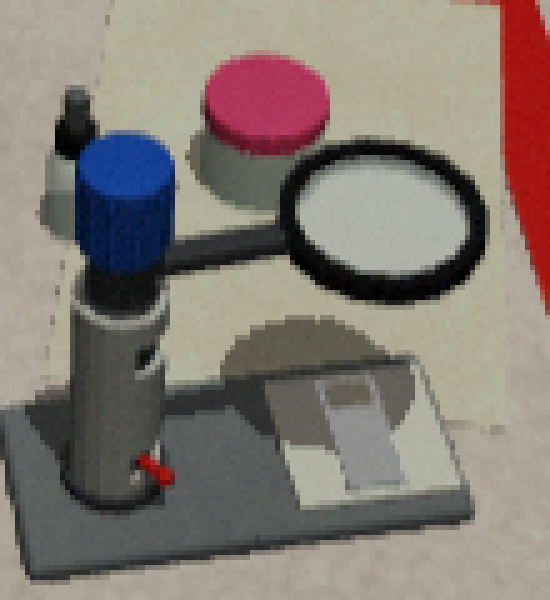

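View pics/crop_t.png

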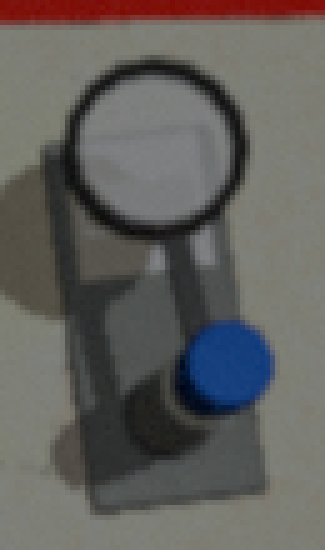

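The crops show a blue top face centred near (325.2,233) in side and (411,203) in top. The lens ring centre is at about (396.4,159.6) in top, and the red pin is at the bottom of the slot. I'll refine the axis using the known top height.

```bash
python3 - <<'E'
from h import *
a,b=onz(ray("side",(325.2,233)),197),onz(ray("top",(410.9,203)),197)
L=onz(ray("top",(396.4,159.6)),139)
print(a,b,tri(ray("side",(325.2,233)),ray("top",(410.9,203))),L,np.degrees(np.arctan2(L[1]-b[1],L[0]-b[0])))
from scipy.spatial.transform import Rotation as R
s=ctrl.sense();q=s["ee_rot"];print(R.from_quat(np.r_[q[1:],q[0]]).as_matrix().round(3))
E
```

```text
[ 594.31266405 -189.9009905   197.        ] [ 590.57978564 -185.7653758   197.        ] (array([ 592.92587113, -186.43444383,  193.32823029]), np.float64(3.6222549534412067)) [ 700.24886663 -167.43405243  139.        ] 9.489333961574077
[[ 0.909  0.417 -0.   ]
 [ 0.417 -0.909  0.001]
 [ 0.    -0.001 -1.   ]]
```

Request:
drive_tool([
  [[0.2,0.2,0.5,0,0,0],[0.6,0.5,0.6,0,0,0],[0.93,0.72,0.6,0,0,0]],
], fingers=1, force=40)

```text
time_s: 0.52
eef_pos: [312.8, -404.1, 465.2]
ee_rot: [0.0, 0.977, 0.213, 0.0]
force: [-0.2, -0.6, -0.4]
grip_width: 1.002
```

Request:
drive_tool([
  [[0.5,0.4,0,0,0,0],[1,0.8,0,0,0,0],[1,0.8,0,0,0,0]],
])

```text
time_s: 0.9
eef_pos: [414.9, -321.7, 465.0]
ee_rot: [0.0, 0.976, 0.216, 0.0]
force: [-1.0, 0.3, 0.1]
grip_width: 0.998
```

Request:
drive_tool([
  [[0.5,0.4,0,0,0,0],[0.9,0.8,0,0,0,0],[0.9,0.8,0,0,0,0]],
])

```text
time_s: 1.27
eef_pos: [506.4, -239.8, 464.5]
ee_rot: [-0.0, 0.976, 0.218, 0.0]
force: [0.0, 0.5, 0.3]
grip_width: 1.001
```

Request:
drive_tool([
  [[0.4,0.25,0,0,0,0],[0.86,0.53,0,0,0,0],[0.86,0.53,0,0,0,0],[0.86,0.53,0,0,0,0]],
])

```text
time_s: 1.78
eef_pos: [591.8, -188.1, 464.3]
ee_rot: [-0.0, 0.976, 0.217, -0.0]
force: [0.1, -0.1, 0.6]
grip_width: 0.996
```

```bash
python3 - <<'E'
from h import *
c=viewer.calibration("wrist");s=ctrl.sense();im=viewer.capture("wrist");cv2.imwrite("pics/w1.png",im[:,:,::-1])
print(s["eef_pos"],s["joints"].round(2))
b,m=blobs(im,*BL,amin=100);print(b)
for x,_ in b: print(onz(ray("wrist",x,c),197))
np.save("c1.npy",c,allow_pickle=True)
E
```

```text
[ 591.7542379  -188.13568194  464.26977901] [-0.5   0.51  1.07  0.    1.57  0.64]
[(array([617.13385063,  19.99272551]), array([ 573,    0,   67,   62, 2062], dtype=int32)), (array([320.67687688, 198.45705706]), array([ 299,  173,   44,   50, 1665], dtype=int32)), (array([402.87892377, 325.23766816]), array([388, 305,  30,  40, 223], dtype=int32))]
[ 823.23495891 -332.1648597   197.        ]
[ 597.94022199 -185.82421614  197.        ]
[ 518.07229686 -309.87655304  197.        ]
```

View pics/w1.png

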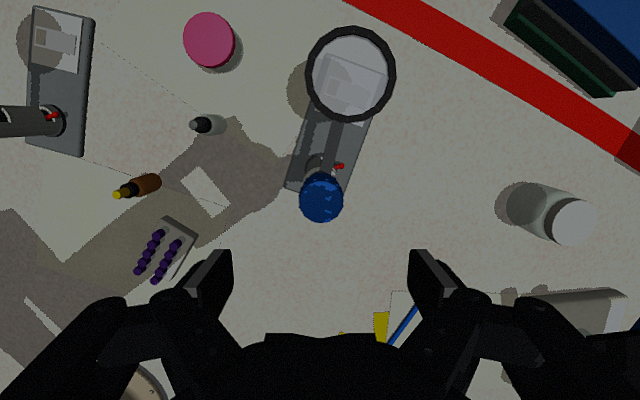

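The wrist view shows the blue knob disc centred at about (321,201), between the jaws in the sideways direction. I'll go lower and look again.

Request:
drive_tool([
  [[0.02,0.01,-0.4,0,0,0],[0.02,0.01,-0.7,0,0,0],[0.02,0.01,-0.7,0,0,0],[0.02,0.01,-0.7,0,0,0]],
])

```text
time_s: 2.33
eef_pos: [593.2, -187.9, 396.5]
ee_rot: [0.001, 0.976, 0.216, 0.001]
force: [0.1, -0.0, -0.5]
grip_width: 1.003
```

```bash
python3 - <<'E'
from h import *
c=viewer.calibration("wrist");s=ctrl.sense();im=viewer.capture("wrist");cv2.imwrite("pics/w2.png",im[:,:,::-1])
print(s["eef_pos"],s["joints"].round(2))
b,m=blobs(im,*BL,(200,100,450,300),amin=300);print(b)
for uv in (b[0][0],(320,235),(320,240),(320,245),(320,250),(320,255)): print(uv,onz(ray("wrist",uv,c),197).round(1))
x,y,w,h,_=b[0][1]
cv2.imwrite("pics/w2c.png",cv2.resize(im[y-30:y+h+30,x-60:x+w+60,::-1],None,fx=4,fy=4,interpolation=cv2.INTER_NEAREST)); print(x-60,y-30)
E
```

```text
[ 593.18946481 -187.93435385  396.47519622] [-0.49  0.54  1.19  0.    1.41  0.64]
[(array([319.00755668, 226.45938287]), array([ 290,  191,   60,   70, 3176], dtype=int32))]
[319.00755668 226.45938287] [ 599.4 -184.9  197. ]
(320, 235) [ 594.6 -187.8  197. ]
(320, 240) [ 591.6 -189.2  197. ]
(320, 245) [ 588.6 -190.6  197. ]
(320, 250) [ 585.5 -192.   197. ]
(320, 255) [ 582.4 -193.5  197. ]
230 161
```

View pics/w2.png

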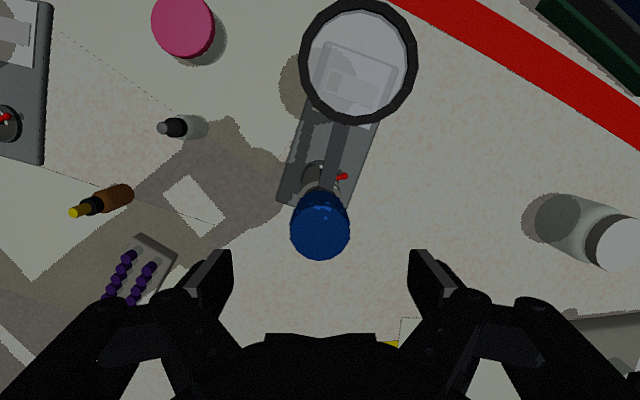

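View pics/w2c.png

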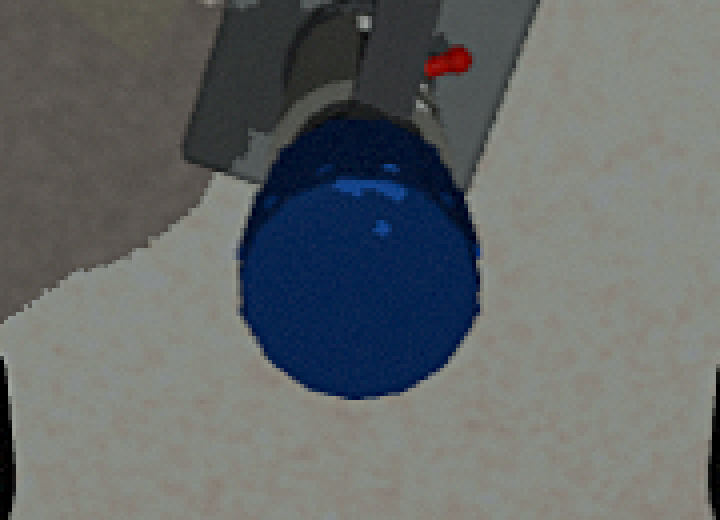

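The knob's top face is centred at (319.8,233), which puts its axis at about (595,-187). It sits evenly between the fingers. Descending to grip.

Request:
drive_tool([
  [[0.02,0.01,-0.3,0,0,0],[0.02,0.01,-0.61,0,0,0],[0.02,0.01,-0.61,0,0,0],[0.02,0.01,-0.61,0,0,0]],
])

```text
time_s: 2.88
eef_pos: [595.5, -186.9, 337.7]
ee_rot: [0.002, 0.976, 0.216, 0.002]
force: [-0.3, 0.1, 0.9]
grip_width: 1.003
```

Request:
drive_tool([
  [[0,0,0,0,0,0],[0,0,0,0,0,0],[0,0,0,0,0,0],[0,0,0,0,0,0],[0,0,0,0,0,0],[0,0,0,0,0,0]],
], fingers=-1, force=35)

```text
time_s: 3.62
eef_pos: [595.5, -186.6, 338.6]
ee_rot: [0.002, 0.976, 0.216, 0.002]
force: [-2.4, 3.6, 6.7]
grip_width: 0.431
```

```bash
python3 - <<'E'
from h import *
s=ctrl.sense();print(s);im=viewer.capture("side");cv2.imwrite("pics/s3.png",im[:,:,::-1])
E
```

```text
{'time_s': 3.625, 'joints': array([-4.91197111e-01,  5.82330407e-01,  1.26865878e+00,  8.48861647e-04,
        1.28477505e+00,  6.43006940e-01]), 'dq': array([-5.83390826e-04, -4.17370384e-04,  4.89702086e-05,  1.11782399e-04,
       -4.82103599e-04, -8.18841572e-04]), 'tau': array([-1.50367990e+00, -4.95124340e+01, -2.51339972e+01, -4.37510200e-01,
       -1.01760261e+00, -3.62199428e-02]), 'eef_pos': array([ 595.47689231, -186.5669424 ,  338.55922567]), 'ee_rot': array([0.00158926, 0.97628931, 0.21644983, 0.00247647]), 'force': array([-2.42323147,  3.56746085,  6.68554095]), 'wrist_torque': array([0.59231609, 0.46103527, 0.02572574]), 'grip_width': 0.4310794738079217}
```

View pics/s3.png

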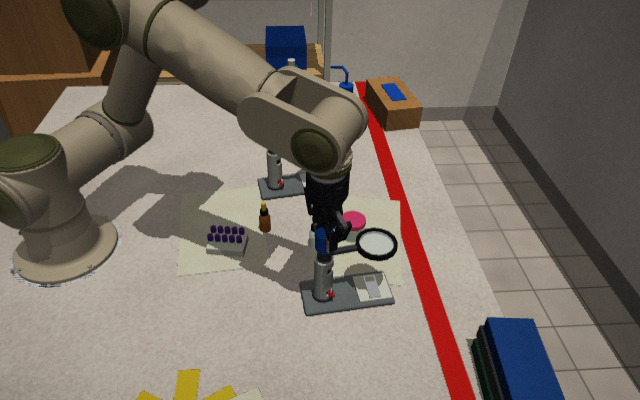

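The knob is gripped (opening 0.43, about 37 mm). Now turning it anticlockwise, keeping an eye on the forces.

Request:
drive_tool([
  [[0,0,0,0,0,0.08],[0,0,0,0,0,0.16],[0,0,0,0,0,0.24],[0,0,0,0,0,0.3],[0,0,0,0,0,0.3]],
])

```text
time_s: 4.3
eef_pos: [595.3, -186.4, 338.6]
ee_rot: [0.001, 0.899, 0.438, 0.002]
force: [-3.7, 1.9, 1.6]
grip_width: 0.438
```

```bash
cat >> h.py <<'E'
from scipy.spatial.transform import Rotation as R
def st():
    s=ctrl.sense();q=s["ee_rot"];M=R.from_quat(np.r_[q[1:],q[0]]).as_matrix()
    print(s["time_s"],s["eef_pos"].round(1),"yaw",np.degrees(np.arctan2(M[1,0],M[0,0])).round(1),"tool z",M[:,2].round(3),"F",s["force"].round(1),"T",s["wrist_torque"].round(2),"w",s["grip_width"].round(3))
E
python3 -c "
from h import *
st()"
```

```text
Traceback (most recent call last):
  File "h.py", line 18, in st
    print(s["time_s"],s["eef_pos"].round(1),"yaw",np.degrees(np.arctan2(M[1,0],M[0,0])).round(1),"tool z",M[:,2].round(3),"F",s["force"].round(1),"T",s["wrist_torque"].round(2),"w",s["grip_width"].round(3))
                                                                                                                                                                                     ^^^^^^^^^^^^^^^^^^^^^
AttributeError: 'float' object has no attribute 'round'
```

Request:
drive_tool([
  [[0,0,0,0,0,0.1],[0,0,0,0,0,0.2],[0,0,0,0,0,0.3],[0,0,0,0,0,0.4],[0,0,0,0,0,0.42],[0,0,0,0,0,0.43]],
])

```text
time_s: 5.05
eef_pos: [595.0, -186.1, 338.5]
ee_rot: [-0.001, 0.704, 0.711, 0.002]
force: [-5.0, 3.9, 2.5]
grip_width: 0.435
```

```bash
sed -i 's/s\["grip_width"\].round(3)/round(s["grip_width"],3)/' h.py
python3 -c "
from h import *
st()
im=viewer.capture('side');cv2.imwrite('pics/s4.png',im[:,:,::-1])
im=viewer.capture('top');cv2.imwrite('pics/t4.png',im[:,:,::-1])"
```

```text
5.05 [ 595.  -186.1  338.5] yaw 90.6 tool z [ 0.001  0.005 -1.   ] F [-5.   3.9  2.5] T [ 0.57  0.91 -0.37] w 0.435
```

View pics/s4.png

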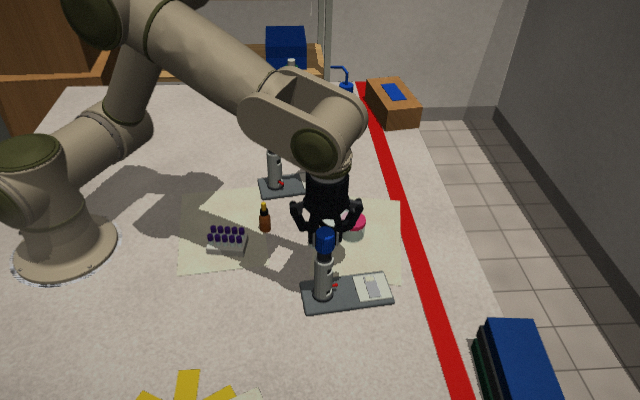

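Request:
drive_tool([
  [[0,0,0,0,0,0.04],[0,0,0,0,0,0.04],[0,0,0,0,0,0.04]],
])

```text
time_s: 5.52
eef_pos: [594.9, -186.2, 338.5]
ee_rot: [-0.002, 0.682, 0.731, 0.002]
force: [-3.7, 1.2, 2.7]
grip_width: 0.434
```

```bash

python3 -c "
from h import *
st()
im=viewer.capture('side');cv2.imwrite('pics/s5.png',cv2.resize(im[200:320,290:410,::-1],None,fx=5,fy=5))"
```

```text
5.525 [ 594.9 -186.2  338.5] yaw 94.0 tool z [ 0.     0.005 -1.   ] F [-3.7  1.2  2.7] T [ 0.12  0.67 -0.47] w 0.434
```

View pics/s5.png

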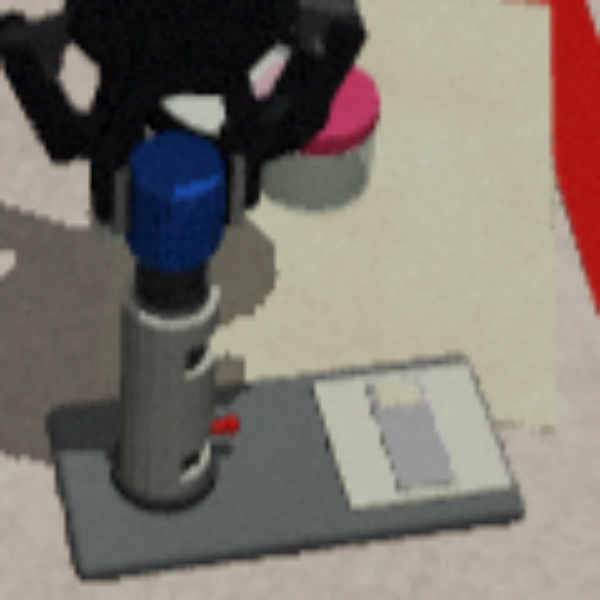

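The pin has moved from the level leg into the upright channel, and the wrist torque of -0.47 N m shows it is against the stop. Now lifting.

Request:
drive_tool([
  [[0,0,0.1,0,0,0],[0,0,0.2,0,0,0],[0,0,0.3,0,0,0],[0,0,0.4,0,0,0],[0,0,0.5,0,0,0],[0,0,0.6,0,0,0],[0,0,0.6,0,0,0]],
])

```text
time_s: 6.45
eef_pos: [594.8, -186.1, 399.6]
ee_rot: [-0.001, 0.682, 0.732, 0.002]
force: [-3.9, 1.1, -4.0]
grip_width: 0.434
```

```bash

python3 -c "
from h import *
st()
im=viewer.capture('side');cv2.imwrite('pics/s6.png',cv2.resize(im[180:320,270:410,::-1],None,fx=4,fy=4))"
```

```text
6.45 [ 594.8 -186.1  399.6] yaw 94.0 tool z [ 0.001  0.005 -1.   ] F [-3.9  1.1 -4. ] T [ 0.16  0.66 -0.55] w 0.434
```

View pics/s6.png

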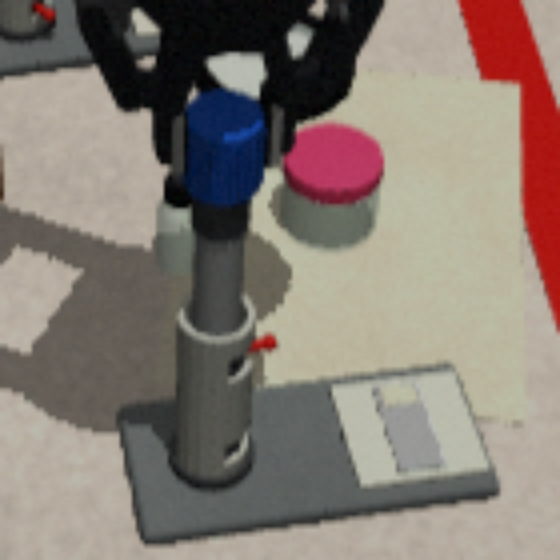

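The head has come up with the gripper and the pin is near the top leg. Creeping to the upper stop.

Request:
drive_tool([
  [[0,0,0.03,0,0,0],[0,0,0.06,0,0,0],[0,0,0.08,0,0,0],[0,0,0.09,0,0,0],[0,0,0.09,0,0,0]],
])

```text
time_s: 7.12
eef_pos: [594.8, -186.1, 408.3]
ee_rot: [-0.001, 0.682, 0.731, 0.002]
force: [-4.2, 0.6, -3.3]
grip_width: 0.434
```

```bash

python3 -c "
from h import *
st()"
```

```text
7.125 [ 594.8 -186.1  408.3] yaw 94.0 tool z [ 0.001  0.005 -1.   ] F [-4.2  0.6 -3.3] T [ 0.12  0.7  -0.5 ] w 0.434
```

Request:
drive_tool([
  [[0,0,0.015,0,0,0],[0,0,0.03,0,0,0],[0,0,0.03,0,0,0]],
])

```text
time_s: 7.5
eef_pos: [595.1, -186.3, 409.0]
ee_rot: [-0.003, 0.682, 0.731, 0.002]
force: [0.3, -1.5, -27.4]
grip_width: 0.434
```

```bash

python3 -c "
from h import *
st()
im=viewer.capture('side');cv2.imwrite('pics/s7.png',cv2.resize(im[180:320,270:410,::-1],None,fx=4,fy=4))"
```

```text
7.5 [ 595.1 -186.3  409. ] yaw 94.0 tool z [-0.002  0.007 -1.   ] F [  0.3  -1.5 -27.4] T [-0.2  -0.62 -0.48] w 0.434
```

View pics/s7.png

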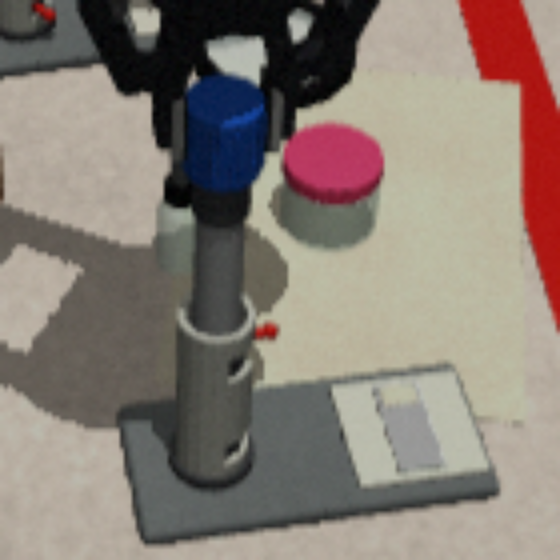

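The head is at the upper stop (force jumped to -27 N). I'll ease down 3 mm to stay above 62 mm, then turn clockwise.

Request:
drive_tool([
  [[0,0,-0.025,0,0,0],[0,0,-0.025,0,0,-0.08],[0,0,-0.025,0,0,-0.16],[0,0,-0.025,0,0,-0.24],[0,0,-0.025,0,0,-0.32],[0,0,-0.025,0,0,-0.35],[0,0,-0.025,0,0,-0.35]],
])

```text
time_s: 8.43
eef_pos: [595.0, -186.2, 408.4]
ee_rot: [-0.001, 0.855, 0.519, 0.003]
force: [-0.9, -0.7, -3.8]
grip_width: 0.436
```

```bash

python3 -c "
from h import *
st()"
```

```text
8.425 [ 595.  -186.2  408.4] yaw 62.6 tool z [ 0.005  0.005 -1.   ] F [-0.9 -0.7 -3.8] T [-0.15  0.28 -0.04] w 0.436
```

Request:
drive_tool([
  [[0,0,-0.02,0,0,-0.09],[0,0,-0.02,0,0,-0.18],[0,0,-0.02,0,0,-0.27],[0,0,-0.02,0,0,-0.36],[0,0,-0.02,0,0,-0.4],[0,0,-0.02,0,0,-0.4]],
])

```text
time_s: 9.18
eef_pos: [595.1, -186.2, 407.6]
ee_rot: [0.001, 0.973, 0.231, 0.005]
force: [0.8, -0.1, -3.4]
grip_width: 0.43
```

```bash

python3 -c "
from h import *
st()"
```

```text
9.175 [ 595.1 -186.2  407.6] yaw 26.7 tool z [ 0.01 -0.   -1.  ] F [ 0.8 -0.1 -3.4] T [ 0.04 -0.23  0.01] w 0.43
```

No stop torque yet, so I'll turn further.

Request:
drive_tool([
  [[0,0,-0.01,0,0,-0.03],[0,0,-0.01,0,0,-0.06],[0,0,-0.01,0,0,-0.06],[0,0,-0.01,0,0,-0.06]],
])

```text
time_s: 9.68
eef_pos: [595.4, -185.9, 407.2]
ee_rot: [0.002, 0.983, 0.186, 0.006]
force: [5.3, 0.9, -2.5]
grip_width: 0.434
```

```bash

python3 -c "
from h import *
st()
im=viewer.capture('side');cv2.imwrite('pics/s8.png',cv2.resize(im[160:320,270:430,::-1],None,fx=4,fy=3.7))"
```

```text
9.675 [ 595.4 -185.9  407.2] yaw 21.4 tool z [ 0.012 -0.001 -1.   ] F [ 5.3  0.9 -2.5] T [ 0.28 -0.84  0.51] w 0.434
```

View pics/s8.png

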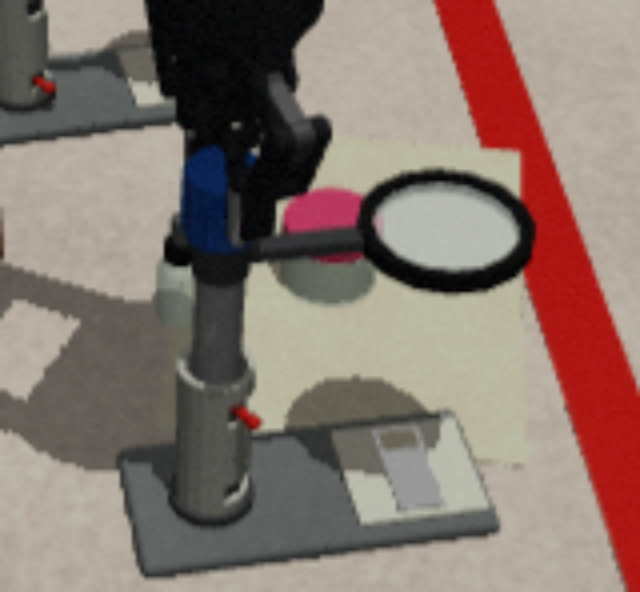

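The clockwise stop is reached (torque +0.51 N m) and the pin is in the top leg. I'll lower gently onto the leg and release.

Request:
drive_tool([
  [[0,0,-0.02,0,0,0],[0,0,-0.04,0,0,0],[0,0,-0.055,0,0,0],[0,0,-0.055,0,0,0]],
])

```text
time_s: 10.22
eef_pos: [595.5, -185.9, 401.5]
ee_rot: [0.002, 0.983, 0.186, 0.006]
force: [5.5, 1.7, -4.6]
grip_width: 0.431
```

```bash

python3 -c "
from h import *
st()"
```

```text
10.225 [ 595.5 -185.9  401.5] yaw 21.5 tool z [ 0.012 -0.001 -1.   ] F [ 5.5  1.7 -4.6] T [ 0.17 -0.77  0.53] w 0.431
```

Slide is about 0.0625, just at rest height. Opening the fingers while keeping still.

Request:
drive_tool([
  [[0,0,-0.005,0,0,0],[0,0,-0.005,0,0,0],[0,0,-0.005,0,0,0],[0,0,-0.005,0,0,0],[0,0,-0.005,0,0,0],[0,0,-0.005,0,0,0]],
], fingers=1)

```text
time_s: 10.98
eef_pos: [595.5, -185.9, 401.0]
ee_rot: [0.002, 0.983, 0.186, 0.006]
force: [-0.6, -0.2, 0.0]
grip_width: 1.002
```

```bash

python3 -c "
from h import *
st()
im=viewer.capture('side');cv2.imwrite('pics/s9.png',cv2.resize(im[160:320,270:430,::-1],None,fx=4,fy=3.7))"
```

```text
10.975 [ 595.5 -185.9  401. ] yaw 21.5 tool z [ 0.012 -0.001 -1.   ] F [-0.6 -0.2  0. ] T [-0.04  0.04 -0.06] w 1.002
```

View pics/s9.png

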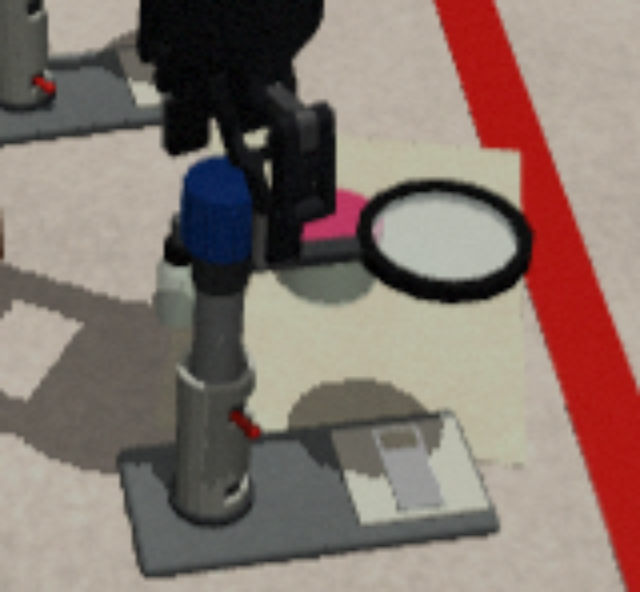

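The fingers are free (zero force) and the head is staying up. Retreating straight up.

Request:
drive_tool([
  [[0,0,0.2,0,0,0],[0,0,0.5,0,0,0],[0,0,0.9,0,0,0],[0,0,0.9,0,0,0]],
])

```text
time_s: 11.52
eef_pos: [595.2, -185.7, 494.2]
ee_rot: [0.004, 0.982, 0.186, 0.008]
force: [0.4, -0.7, -0.9]
grip_width: 1.001
```

Request:
drive_tool([
  [[-0.5,0,0.1,0,0,0],[-1,0,0.1,0,0,0],[-1,0,0.1,0,0,0],[-1,0,0.1,0,0,0]],
])

```text
time_s: 12.02
eef_pos: [495.6, -185.8, 504.0]
ee_rot: [0.004, 0.982, 0.186, 0.008]
force: [0.2, 0.7, 0.3]
grip_width: 0.994
```

```bash

python3 - <<'E'
from h import *
st()
S=viewer.capture('side');cv2.imwrite('pics/s10.png',S[:,:,::-1]);T=viewer.capture('top');cv2.imwrite('pics/t10.png',T[:,:,::-1])
bs,_=blobs(S,*BL,(300,170,350,265));bt,_=blobs(T,*BL,(380,170,440,225));print(bs,bt)
if bs and bt: print(tri(ray("side",bs[0][0]),ray("top",bt[0][0])))
if bs: print(onz(ray("side",bs[0][0]),240))
YL=((20,130,60),(35,255,255))
S0=cv2.imread("pics/side0.png")[:,:,::-1]
print(blobs(S0,*YL,(255,115,300,150))[0],blobs(S,*YL,(255,115,300,150))[0])
E
```

```text
12.025 [ 495.6 -185.8  504. ] yaw 21.5 tool z [ 0.018 -0.004 -1.   ] F [0.2 0.7 0.3] T [ 0.01 -0.04  0.  ] w 0.994
[(array([325.2716763 , 216.53371869]), array([315, 203,  21,  29, 519], dtype=int32))] [(array([414.75636364, 198.29818182]), array([405, 190,  21,  19, 275], dtype=int32))]
(array([ 594.04784521, -186.89278486,  236.70592243]), np.float64(0.9155076883751564))
[ 593.17254795 -190.58703757  240.        ]
[(array([272.61111111, 134.10069444]), array([265, 124,  16,  22, 288], dtype=int32))] []
```

View pics/s10.png

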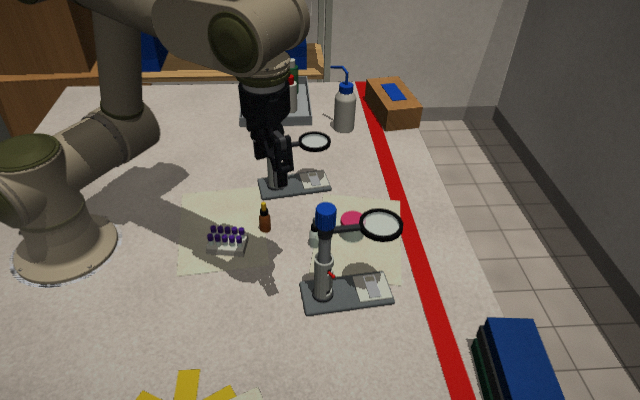

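View pics/t10.png

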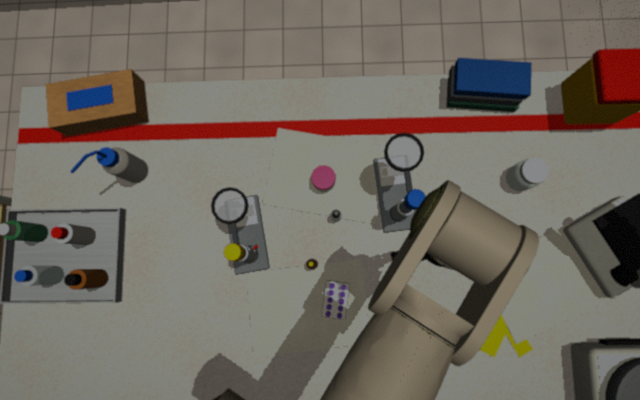

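The knob centre rose about 61 mm (measured 236.7), and the yellow magnifier looks the same in the top view. I'll check the lens angle, then hand in.

```bash

python3 - <<'E'
from h import *
L0=onz(ray("side",(377,243.5)),139);L=onz(ray("side",(381,224)),201);T=onz(ray("top",(404,152.5)),201)
for l in(L0,L,T):print(l.round(1),np.degrees(np.arctan2(l[1]+187,l[0]-594)).round(1))
YL=((20,130,60),(35,255,255))
for f in("top0","t10"): print([b[0].round(1) for b in blobs(cv2.imread(f"pics/{f}.png")[:,:,::-1],*YL,(210,230,275,270))[0]])
st();ctrl.finish_job()
E
```

```text
[ 703.9 -167.1  139. ] 10.3
[ 704.  -175.3  201. ] 6.1
[ 700.3 -175.1  201. ] 6.4
[array([232.5, 251.6])]
[array([232.8, 251.6])]
12.125 [ 496.  -185.8  503.7] yaw 21.5 tool z [ 0.017 -0.004 -1.   ] F [-0.2 -0.3 -0.4] T [-0.02 -0.07 -0.02] w 0.999
the job is handed in; nothing more can be done
```

The blue magnifier is raised and locked at the top, and I handed the job in at about 12 s with the gripper clear. I turned the knob anticlockwise to its stop, with the wrist torque showing contact. I then lifted it about 70 mm to the upper stop, where the force jumped to 27 N, turned it clockwise to its stop (+0.5 N m), lowered it onto the locked leg and let go.

Last checks:
- **Height:** after release, the knob centre measured about 61 mm higher than at the start. The expected rest height is 62 mm, so this agrees within the camera accuracy.
- **Locked:** the red pin sits in the top leg, and the head stayed up once let go.
- **Lens direction:** it points about 6°, against 9.5–10° before I started. That is past the starting angle on the clockwise side, so it is probably slightly tighter against the locked stop. The two views agreed on this to within half a degree.
- **Yellow magnifier:** it did not move in the top view (0.3 px). In the final side view the arm hid its knob, so that check gave no result.

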